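# Hold a firmness gauge square on a wedge of cheese

## Task

On the chopping board, turn the wedge of cheese that carries the small round plaque so that its tall rind end sits flat against the steel stop bar (thin edge pointing away from the bar), and let go of it. Then take the firmness gauge out of its stand and hold its plunger on the plaque, with the gauge square to the sloping face, pressing gently so that the plunger is about half way in; never push it fully in. Finish while still holding the gauge there, and leave the other things on the counter where they are.

Things in the scene. Friction and masses are not known exactly. Their poses are not given: they have to be found in the camera images.
- board: Fixed wooden chopping board, 280 (x) by 240 (y) by 18 mm thick; origin at the centre of its underside, z up, top at z = 18 mm. A bent steel angle is screwed on along its far (+x) edge: its upright is the stop bar, 4 mm thick, 170 mm long along y, centred, 40 mm high above the board's top; its working face looks to -x and lies at board x = +95 mm. The angle's foot lies behind it.
- wedge: Loose cheese wedge with brown rind end, about 0.26 kg, on the board, at first about a quarter turn off. Origin: centre of its underside, z up. 120 mm long (x), 60 mm wide (y; upright parallel sides, to grip). Thin edge 6 mm high at x = -60, upright rind end 62 mm high at x = +60 mm; top slopes evenly, 25 deg (0.437 rad). Mass centre near x = +16. Right when its +x is along the board's +x.
- wedge_back (a point): Middle of the lower edge of the wedge's rind end (wedge x = +60 mm, y = 0, z = 0); to be against the bar, within 60 mm of the middle of the bar.
- plaque: Small brown round plaque, 24 mm in diameter, flush in the wedge's sloping face and carried by it; origin at its centre on the surface (wedge x = 0, y = 0, z = 34 mm); its z axis points out of the sloping face, square to it (it leans 25 degrees from vertical to the thin edge's side, wedge -x); its x axis points up the slope.
- stand: Fixed grey block, 80 by 80 by 65 mm high, on the counter, with a round upright hole 25 mm wide through its middle, in which the gauge stands; origin at the centre of its underside.
- gauge: Loose firmness gauge, about 0.19 kg, upright in the stand at first. Origin: centre of the underside of its black square handle, which rests on the stand's top; z runs up along the gauge, away from the plunger. Handle 32 by 32 mm (its x, y), z = 0 to 75 mm; below it a round barrel 20 mm wide, z = 0 to -35 mm, then the thin plunger. It must rise 55 mm straight up to leave the stand.
- gauge_tip (a point): Centre of the plunger's flat end, a disc 10 mm in diameter, on the gauge's axis: 55 mm below the gauge's origin when the plunger is out; moves with the plunger.
- plunger (a joint): How far the gauge's spring plunger is pushed in, in m: 0 fully out, 0.014 fully in. The spring pushes back with about 1.2 N at the start, 3.3 N half way in (0.007) and 5.4 N fully in (300 N/m).
- hoop_cheese: Bystander: round white cheese in a brown wooden hoop, 110 mm across, 65 mm high; origin under its centre.
- ball_cheese: Bystander: white ball cheese, 80 mm across, about 69 mm high; origin under its centre.
- plain_wedge: Bystander: a wedge of the same shape and size, without a plaque, lying on the counter and not on the board; origin at the centre of its underside.
- button_cheese: Bystander: small white round cheese, 40 mm across, 24 mm high, in one near corner of the board; origin under its centre.
- jar: Bystander: jar 64 mm across, 90 mm high; origin under its centre.
- bowl: Bystander: steel bowl 120 mm across, 50 mm high; origin under its centre.
- spatula: Bystander: spatula lying on the counter.
There are look-alikes about, which are no part of the job. What is shaped like the wedge but red is not meant.

How it is judged:
By the outcome, as a careful person would: the job done as asked, in the order asked, and still so for the second after the job is handed in, while the arm keeps its last pose, push and grip.
It also fails if it takes over 56 s, if anything falls off the work surface, if the arm or the gripper's body presses on something with over 40 N, if the wrist force passes 120 N, or if a joint passes its speed limit or range.

## Robot

A 6-joint arm with a two-finger parallel gripper is mounted at the origin on the work surface. World frame = base frame: x ahead of the robot, y to its left, z up, the work surface at z = 0. Lengths are in m, angles in rad, forces in N, time in s.
With the tool pointing down it reaches from about 0.425 to 0.95 m from the base axis. Payload 3.5 kg.
Tool frame: the origin (TCP) lies at the very end of the fingers, on their centre line; the grasp point (between the pads) lies arm.grip_point_offset behind it (arm.grip_point_offset is the distance from the TCP to the grasp point, in m); z points along the fingers, y is the direction in which the jaws open and shut (so a half turn about z gives the same grasp; the last joint's range is limited). The gripper opens to 85 mm and grips with 20 to 120 N. Pads are 22 mm wide; open, the fingers measure 114 mm over their backs; the gripper's body (76 mm by 85 mm) begins 54 mm behind the grasp point. The pads swing forward as they close: fully open they stand 13 mm farther back than shut.
Start: joints at [1.089, 0.286, 1.577, -0, 1.279, -0.15], TCP at [0.22, 0.638, 0.231] pointing down, gripper open.
Joint ranges: [-2.77, 2.77], [-0.9, 2.22], [0.21, 2.48], [-1.53, 4.67], [0.24, 2.81], [-2.84, 2.84]. Speed limits (rad/s): [2.79, 2.79, 3.14, 3.14, 3.14, 3.14].

## Interface

Orientations are given as a unit quaternion [x, y, z, w].
In Python, from plant import arm gives the robot as it stands.
- The arm moves only by the tool apply_moves, never from a script. Its argument "plan" is a list of rows, each an object of numbers: "x", "y", "z": the shift along the tool's x, y, z in m; "yaw": the turn about the tool's z in rad. In form: [{"x": .., "y": .., "z": .., "yaw": ..}, ...]. A call has 1 to 5 rows; each row shifts and turns the commanded pose from where the row before left it, along the tool's axes as they then stand; what a row does not reach is not made up. A row lasts 1/10 s, in which the tool goes at most 50 mm and 8.59 degrees, less where a joint would pass 70% of its speed; a pose out of reach is approached as far as the arm can. A call is refused whole if a number of a shift passes 0.05 or a number of a turn 0.15, either way. A call with a gripper value outside its range is refused whole. "grip" is the finger opening in m, from 0 to 0.0854, set as the call begins (left out, the last holds). The fingers move at their own pace and stop on an object; "force" is the grip in N (left out, the last holds). Time passes only in rows, so rows that do not move let the fingers close. It gives the time, the measured TCP pose, the force and the opening at its end, in the units of the state.
- arm.get_state(): the state, without advancing time (a new reading comes with each control period).
- arm.read_camera(name): name is "side" or "top"; returns a dict with "frame" (420x560x3 uint8, blue, green, red), "depth" (420x560 float32, m along the optical axis (not along the pixel's ray), 0 where there is no reading), "fx", "fy", "cx", "cy" (pixels), "R" (3x3) and "t" (3): a world point X has camera coordinates R X + t. Camera axes: x right, y down, z forward; pixel columns grow to the right and rows downward; lengths in m; the calibration is good to about 2 mm. A picture is of the moment at which its call begins.
- arm.finish_job(): hands the job in, once; it reports no verdict.
The state is a dict: "clock": time; "joints": joint angles; "qd": joint speeds; "effort": joint torques, N m; "eef_pos": TCP position; "eef_rot": TCP orientation; "force": force on the tool from outside, world axes, zero at the start; "torque": the same for the moment, N m; "opening": opening from 0.0 (shut) to 1.0 (fully open).
Only numpy, scipy, OpenCV 4.12 (cv2) and the standard library are available. Lean on these libraries where they do the work, as an engineer would, in place of code of your own. Each camera call takes 0.05 s, during which the arm holds its last target. There are 200 camera calls.

## Working session

There is one attempt and no reset: what is moved stays moved. The work goes in short steps, Python scripts to look and compute and a tool call to move; the robot and the scene stay as the last step left them, time stands still between calls to the robot, and variables do not carry over. Pictures are saved under pics/ and viewed, about 8 in all and at most 12, crops included, and the job is handed in when it is done.

Besides the shell and the picture viewer there is one more tool, called after "Request:" as name([rows], argument=value, ...), one row to a line, values as JSON. apply_moves: Moves the arm, as the interface text tells. Its arguments: {"type":"object","properties":{"plan":{"type":"array"},"grip":{"type":"number"},"force":{"type":"number"}},"required":["plan"]}

```bash
ls; mkdir -p pics; cat > h.py <<'E'
import numpy as np, cv2
from plant import arm
from scipy.spatial.transform import Rotation as Ro
def cam(n):
    return arm.read_camera(n)
def world(c,u,v,d=None):
    if d is None: d=c["depth"][int(v),int(u)]
    p=np.array([(u-c["cx"])/c["fx"]*d,(v-c["cy"])/c["fy"]*d,d])
    return np.asarray(c["R"]).T@(p-np.asarray(c["t"]))
def cloud(c):
    d=c["depth"];v,u=np.mgrid[:d.shape[0],:d.shape[1]]
    p=np.stack([(u-c["cx"])/c["fx"]*d,(v-c["cy"])/c["fy"]*d,d],-1)
    w=(p-np.asarray(c["t"]))@np.asarray(c["R"]); w[d==0]=np.nan
    return w
def pix(c,X):
    q=np.asarray(c["R"])@np.asarray(X)+np.asarray(c["t"]); return c["fx"]*q[0]/q[2]+c["cx"],c["fy"]*q[1]/q[2]+c["cy"]
E
python3 - <<'E'
from h import *
for n in("top","side"):
    c=cam(n); np.savez(f"pics/{n}0.npz",**c); cv2.imwrite(f"pics/{n}0.png",cv2.resize(c["frame"],(800,600),interpolation=cv2.INTER_CUBIC))
    print(n,c["fx"],c["R"],c["t"])
print(arm.get_state(),arm.grip_point_offset)
E
```

```text
pics
top 471.06542861384435 [[-0.0145051  -0.99962735 -0.02312497]
 [-0.99907786  0.01542407 -0.04006911]
 [ 0.04041086  0.02252244 -0.99892928]] [0.01770171 0.5308433  1.60384223]
side 505.1245076516331 [[ 0.78217336 -0.62302913  0.00628801]
 [-0.44655437 -0.56760139 -0.69167757]
 [ 0.43450436  0.53820383 -0.72217907]] [-0.42571199  0.28235196  1.3145775 ]
{'clock': 0.1, 'joints': array([ 1.08901581e+00,  2.87098890e-01,  1.57804645e+00,  6.70924297e-06,
        1.27862539e+00, -1.50037289e-01]), 'qd': array([-1.25895824e-03, -1.81846682e-03, -3.44690712e-03, -1.61738570e-03,
        9.87453036e-05,  2.89377886e-04]), 'effort': array([ 6.71840371e-04, -4.07295156e+01, -2.93699956e+01, -1.98250304e-04,
        3.44714783e-03, -3.50058649e-06]), 'eef_pos': array([0.21955216, 0.63765509, 0.23006239]), 'eef_rot': array([ 1.65112901e-01,  9.86274071e-01, -1.03414614e-03, -3.41394581e-04]), 'force': array([-1.04213076, -0.12741893,  0.42684826]), 'torque': array([ 0.03409719,  0.06502007, -0.01707762]), 'opening': 0.9987290928183348} 0.0187
```

View pics/top0.png

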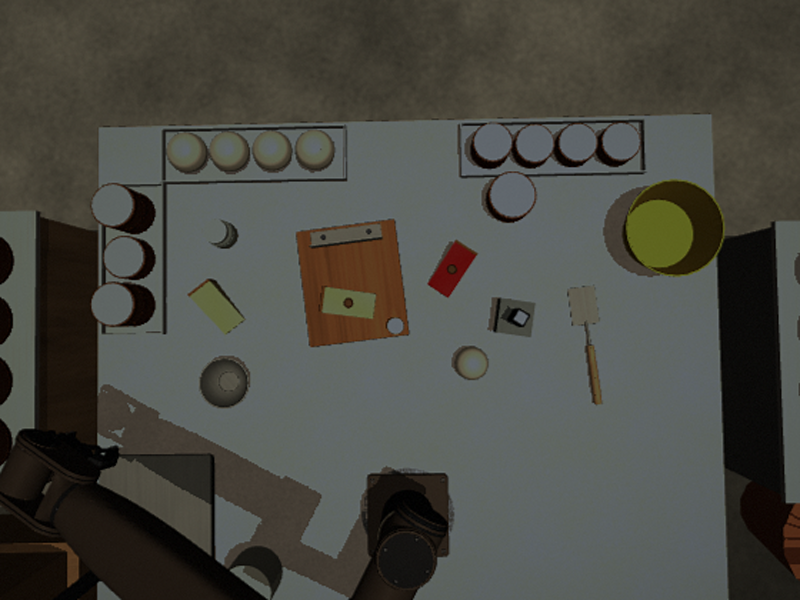

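View pics/side0.png

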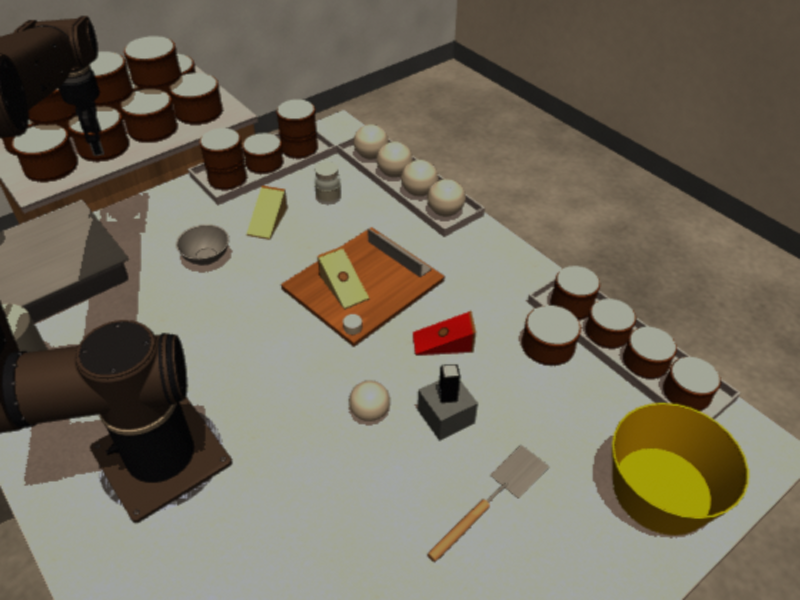

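The wedge with the plaque lies on the board at (348,302) in the top view, with its tall end to the left (+y). The bar is at (345,235), and the gauge is in its stand at (518,316). Next I measure them.

```bash
cat > m.py <<'E'
from h import *
def rect(P): 
    r=cv2.minAreaRect((P[:,:2]*1000).astype(np.float32)); return np.round(r[0],1),np.round(r[1],1),round(r[2],2)
def wedge(clouds,frames,reg):
    P=[]
    for w,f in zip(clouds,frames):
        b,g,r=[f[...,i].astype(int) for i in range(3)]
        m=(w[...,0]>reg[0])&(w[...,0]<reg[1])&(w[...,1]>reg[2])&(w[...,1]<reg[3])&(w[...,2]>.022)&(w[...,2]<.085)
        P.append(w[m])
    return P
E
python3 - <<'E'
from m import *
for n in("top","side"):
    c=dict(np.load(f"pics/{n}0.npz")); w=cloud(c); k=.7
    for nm,(u,v) in dict(plaque=(348,302),stand=(500,302),handle=(520,314),but=(395,326),board=(330,270),wL=(326,302),wR=(370,305),ball=(471,362),red=(452,270)).items():
        if n=="top": print(nm,np.round(world(c,u*k,v*k),4))
    f=c["frame"].astype(int); b,g,r=f[...,0],f[...,1],f[...,2]
    x,y,z=w[...,0],w[...,1],w[...,2]
    # board top: brown
    m=(abs(z-.018)<.007)&(r>1.6*b)&(x>.35)&(x<.85)&(y>-.05)&(y<.35)
    print(n,"board",rect(w[m]),np.nanmedian(w[m],0),m.sum())
    # sloping face: yellowish
    m=(z>.022)&(z<.085)&(r<1.35*g)&(g>1.2*b)&(x>.4)&(x<.7)&(y>-.02)&(y<.25)
    k_,lab,st,_=cv2.connectedComponentsWithStats(m.astype(np.uint8)); i=1+np.argmax(st[1:,4]); P=w[lab==i]
    print("wedge",rect(P),len(P),P.min(0),P.max(0))
    A=np.c_[P[:,:2],np.ones(len(P))];s=np.linalg.lstsq(A,P[:,2],rcond=None)[0];print("plane",s,np.degrees(np.arctan2(s[1],s[0])),np.degrees(np.arctan(np.hypot(*s[:2]))))
    for lo,hi,nm in((.05,.064,"bar"),):
        m=(z>lo)&(z<hi)&(x>.6)&(x<.8)&(y>-.05)&(y<.3)&(abs(r-b)<25); print(nm,rect(w[m]),m.sum(),np.median(w[m],0))
    for lo,hi,nm in((.058,.072,"stand"),(.125,.16,"handle")):
        m=(z>lo)&(z<hi)&(x>.38)&(x<.62)&(y>-.36)&(y<-.1); P=w[m]
        print(nm,rect(P),m.sum(),np.median(P,0))
E
```

```text
plaque [0.5054 0.1303 0.0489]
stand [ 0.4997 -0.2231  0.0642]
handle [ 0.4711 -0.257   0.1388]
but [0.4475 0.021  0.0436]
board [0.5831 0.1749 0.0244]
wL [0.5055 0.1784 0.0764]
wR [0.498  0.08   0.0291]
ball [ 0.363  -0.153   0.0723]
red [ 0.5778 -0.1155  0.0322]
top board (array([553.4, 124.4]), array([279.3, 238.7]), 6.57) [0.55886553 0.12027504 0.01877248] 4011
wedge (array([504.2, 128.9]), array([116.6,  62.1]), 80.83) 615 [0.46915674 0.06976801 0.02210532] [0.54210009 0.18939058 0.08405931]
plane [ 0.06627427  0.45039619 -0.03978076] 81.62919063851426 24.477215779294355
bar (array([649.6, 135.3]), array([  5.4, 166.6]), 6.29) 77 [0.65018245 0.13259623 0.05801977]
stand (array([ 499.2, -217.6]), array([169.5, 238.9]), 89.77) 496 [ 0.46472828 -0.24223363  0.06554201]
handle (array([ 464.8, -256.3]), array([32.3, 31.8]), 57.91) 112 [ 0.46432765 -0.25576265  0.14130897]
side board (array([552.7, 124.5]), array([284.9, 245.5]), 5.86) [0.55286871 0.09633935 0.01745721] 3330
wedge (array([503.5, 130.9]), array([124.1,  62.7]), 81.76) 781 [0.46537476 0.06656015 0.02205699] [0.54267905 0.19597673 0.08283724]
plane [ 0.16431295  0.40727081 -0.08619882] 68.02844359125281 23.709529391623956
bar (array([647.6, 133.4]), array([  9. , 166.7]), 6.5) 75 [0.64827797 0.12346731 0.05461566]
stand (array([ 503.7, -225.2]), array([240.1, 154.3]), 3.11) 595 [ 0.4512191  -0.26969092  0.06425919]
handle (array([ 463.9, -256.2]), array([36.7, 32.4]), 59.94) 168 [ 0.4611437  -0.25996475  0.13841808]
```

```bash
cat > go.py <<'E'
import sys
from h import *
# usage: go.py x y z toolx_angle_deg [n rows]
def plan(x,y,z,a,n):
    s=arm.get_state(); p=s["eef_pos"]; R=Ro.from_quat(s["eef_rot"]).as_matrix()
    th=np.arctan2(R[1,0],R[0,0]); d=np.array([x,y,z])-p
    dy=-((np.radians(a)-th+np.pi)%(2*np.pi)-np.pi)
    print("at",p.round(4),"ax",round(np.degrees(th),2),"tilt",R[:,2].round(4),"force",s["force"].round(2),"j",s["joints"].round(2),"t",s["clock"],"op",round(s["opening"]*85.4,1))
    for i in range(n):
        t=th-dy*i/n; Rz=np.array([[np.cos(t),np.sin(t),0],[np.sin(t),-np.cos(t),0],[0,0,-1]])
        print((Rz.T@(d/n)).round(4),round(dy/n,4))
plan(*map(float,sys.argv[1:5]),int(sys.argv[5]) if len(sys.argv)>5 else 5)
E
python3 go.py .5064 .1453 .14 81.4 15
```

```text
at [0.2196 0.6377 0.2301] ax 160.99 tilt [-0.001  -0.0019 -1.    ] force [-1.04 -0.13  0.43] j [ 1.09  0.29  1.58  0.    1.28 -0.15] t 0.1 op 85.3
[-0.0288 -0.0248  0.006 ] 0.0926
[-0.0309 -0.022   0.006 ] 0.0926
[-0.0328 -0.0191  0.006 ] 0.0926
[-0.0345 -0.016   0.006 ] 0.0926
[-0.0358 -0.0127  0.006 ] 0.0926
[-0.0368 -0.0093  0.006 ] 0.0926
[-0.0375 -0.0059  0.006 ] 0.0926
[-0.0379 -0.0024  0.006 ] 0.0926
[-0.038   0.0011  0.006 ] 0.0926
[-0.0377  0.0046  0.006 ] 0.0926
[-0.0371  0.0081  0.006 ] 0.0926
[-0.0362  0.0115  0.006 ] 0.0926
[-0.035   0.0148  0.006 ] 0.0926
[-0.0335  0.018   0.006 ] 0.0926
[-0.0317  0.021   0.006 ] 0.0926
```

Request:
apply_moves([
  {"x": -0.0288, "y": -0.0248, "z": 0.006, "yaw": 0.0926},
  {"x": -0.0309, "y": -0.022, "z": 0.006, "yaw": 0.0926},
  {"x": -0.0328, "y": -0.0191, "z": 0.006, "yaw": 0.0926},
  {"x": -0.0345, "y": -0.016, "z": 0.006, "yaw": 0.0926},
  {"x": -0.0358, "y": -0.0127, "z": 0.006, "yaw": 0.0926},
])

```text
clock: 0.6
eef_pos: [0.3157, 0.4725, 0.2005]
eef_rot: [0.389, 0.921, -0.0, -0.0]
force: [0.9, 0.4, 0.6]
opening: 0.998
```

Request:
apply_moves([
  {"x": -0.0368, "y": -0.0093, "z": 0.006, "yaw": 0.0926},
  {"x": -0.0375, "y": -0.0059, "z": 0.006, "yaw": 0.0926},
  {"x": -0.0379, "y": -0.0024, "z": 0.006, "yaw": 0.0926},
  {"x": -0.038, "y": 0.0011, "z": 0.006, "yaw": 0.0926},
  {"x": -0.0377, "y": 0.0046, "z": 0.006, "yaw": 0.0926},
])

```text
clock: 1.1
eef_pos: [0.4112, 0.3085, 0.1707]
eef_rot: [0.59, 0.808, -0.0, -0.0]
force: [0.6, 1.3, 0.1]
opening: 0.999
```

Request:
apply_moves([
  {"x": -0.0371, "y": 0.0081, "z": 0.006, "yaw": 0.0926},
  {"x": -0.0362, "y": 0.0115, "z": 0.006, "yaw": 0.0926},
  {"x": -0.035, "y": 0.0148, "z": 0.006, "yaw": 0.0926},
  {"x": -0.0335, "y": 0.018, "z": 0.006, "yaw": 0.0926},
  {"x": -0.0317, "y": 0.021, "z": 0.006, "yaw": 0.0926},
])

```text
clock: 1.6
eef_pos: [0.507, 0.1444, 0.1407]
eef_rot: [0.759, 0.651, -0.0, -0.0]
force: [-0.5, 0.1, 0.1]
opening: 1.002
```

```bash
python3 go.py .5064 .1453 .14 81.4 5
```

```text
at [0.507  0.1444 0.1407] ax 81.18 tilt [-6.e-04  0.e+00 -1.e+00] force [-0.46  0.06  0.12] j [0.08 0.06 2.01 0.   1.07 0.24] t 1.6 op 85.5
[ 0.0002 -0.0001  0.0001] -0.0008
[ 0.0002 -0.0001  0.0001] -0.0008
[ 0.0002 -0.0001  0.0001] -0.0008
[ 0.0002 -0.0001  0.0001] -0.0008
[ 0.0002 -0.0001  0.0001] -0.0008
```

Request:
apply_moves([
  {"x": 0.001, "z": 0.025},
  {"z": 0.025},
  {"z": 0.025},
  {"z": 0.025},
  {"z": 0.016},
])

```text
invalid input at $.plan[0]: expected keys x, y, z, yaw
```

Request:
apply_moves([
  {"z": 0},
  {"z": 0},
  {"z": 0},
  {"z": 0},
  {"z": 0},
], grip=0.05, force=35)

```text
invalid input at $.plan[0]: expected keys x, y, z, yaw
```

Request:
apply_moves([
  {"z": 0},
  {"z": 0},
  {"z": -0.004},
  {"z": -0.006},
  {"z": -0.005},
])

```text
invalid input at $.plan[0]: expected keys x, y, z, yaw
```

```bash
python3 - <<'E'
from h import *
c=cam("side"); cv2.imwrite("pics/s1.png",cv2.resize(c["frame"][130:270,180:380],(800,560),interpolation=cv2.INTER_CUBIC)); 
E
python3 go.py .57 .1268 .035 6.4 10
```

```text
at [0.5092 0.1402 0.14  ] ax 80.86 tilt [ 6.0e-04 -3.2e-03 -1.0e+00] force [ 1.55 -2.8  -0.96] j [ 0.08  0.06  2.01 -0.    1.07  0.24] t 1.65 op 85.5
[-0.0004  0.0062  0.0105] 0.13
[0.0004 0.0062 0.0105] 0.13
[0.0012 0.0061 0.0105] 0.13
[0.002  0.0059 0.0105] 0.13
[0.0028 0.0056 0.0105] 0.13
[0.0035 0.0052 0.0105] 0.13
[0.0041 0.0047 0.0105] 0.13
[0.0047 0.0041 0.0105] 0.13
[0.0052 0.0035 0.0105] 0.13
[0.0056 0.0028 0.0105] 0.13
```

View pics/s1.png

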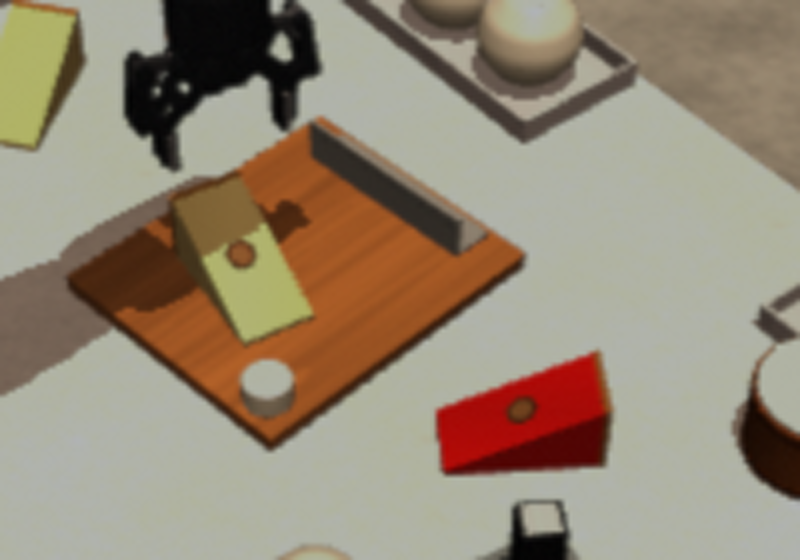

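Picture 3 shows the open gripper above the wedge, in line with it. That move was refused because every row needs all four keys.

Request:
apply_moves([
  {"x": 0.001, "y": 0, "z": 0, "yaw": 0},
  {"x": 0, "y": 0, "z": 0.03, "yaw": 0},
  {"x": 0, "y": 0, "z": 0.03, "yaw": 0},
  {"x": 0, "y": 0, "z": 0.03, "yaw": 0},
  {"x": 0, "y": 0, "z": 0.02, "yaw": 0},
])

```text
clock: 2.15
eef_pos: [0.5048, 0.1479, 0.0291]
eef_rot: [0.757, 0.653, -0.001, -0.001]
force: [-0.3, -0.3, -0.2]
opening: 0.999
```

```bash
python3 go.py .5064 .1453 .024 81.4 3
```

```text
at [0.5048 0.1479 0.0291] ax 81.53 tilt [-0.0034  0.     -1.    ] force [-0.33 -0.3  -0.17] j [0.09 0.23 2.06 0.   0.85 0.24] t 2.15 op 85.3
[-0.0008  0.0007  0.0017] 0.0007
[-0.0008  0.0007  0.0017] 0.0007
[-0.0008  0.0007  0.0017] 0.0007
```

Request:
apply_moves([
  {"x": -0.001, "y": 0.001, "z": 0.004, "yaw": 0},
  {"x": 0, "y": 0, "z": 0, "yaw": 0},
  {"x": 0, "y": 0, "z": 0, "yaw": 0},
  {"x": 0, "y": 0, "z": 0, "yaw": 0},
  {"x": 0, "y": 0, "z": 0, "yaw": 0},
], grip=0.05, force=35)

```text
clock: 2.65
eef_pos: [0.508, 0.1458, 0.0281]
eef_rot: [0.758, 0.652, 0.001, 0.0]
force: [0.1, -0.1, -2.7]
opening: 0.695
```

Request:
apply_moves([
  {"x": 0, "y": 0, "z": 0, "yaw": 0},
  {"x": 0, "y": 0, "z": 0, "yaw": 0},
  {"x": 0, "y": 0, "z": -0.004, "yaw": 0},
  {"x": 0, "y": 0, "z": -0.004, "yaw": 0},
  {"x": 0, "y": 0, "z": -0.004, "yaw": 0},
])

```text
clock: 3.15
eef_pos: [0.5079, 0.1457, 0.0398]
eef_rot: [0.758, 0.652, 0.0, 0.0]
force: [0.5, 0.4, -1.9]
opening: 0.694
```

```bash
python3 go.py .565 .1268 .036 6.4 10
```

```text
at [0.5079 0.1457 0.0398] ax 81.41 tilt [ 3.e-04  0.e+00 -1.e+00] force [ 0.5  0.4 -1.9] j [ 0.09  0.21  2.06 -0.    0.87  0.24] t 3.15 op 59.3
[-0.001   0.0059  0.0004] 0.1309
[-0.0002  0.006   0.0004] 0.1309
[0.0006 0.006  0.0004] 0.1309
[0.0013 0.0059 0.0004] 0.1309
[0.0021 0.0056 0.0004] 0.1309
[0.0028 0.0053 0.0004] 0.1309
[0.0035 0.0049 0.0004] 0.1309
[0.0041 0.0044 0.0004] 0.1309
[0.0046 0.0038 0.0004] 0.1309
[0.0051 0.0032 0.0004] 0.1309
```

Request:
apply_moves([
  {"x": -0.001, "y": 0.0059, "z": 0, "yaw": 0.131},
  {"x": 0, "y": 0.006, "z": 0, "yaw": 0.131},
  {"x": 0.0006, "y": 0.006, "z": 0, "yaw": 0.131},
  {"x": 0.0013, "y": 0.0059, "z": 0, "yaw": 0.131},
  {"x": 0.0021, "y": 0.0056, "z": 0, "yaw": 0.131},
])

```text
clock: 3.65
eef_pos: [0.5367, 0.1365, 0.0398]
eef_rot: [0.929, 0.371, 0.0, 0.0]
force: [-0.1, 0.6, -3.4]
opening: 0.694
```

Request:
apply_moves([
  {"x": 0.0028, "y": 0.0053, "z": 0, "yaw": 0.131},
  {"x": 0.0035, "y": 0.0049, "z": 0, "yaw": 0.131},
  {"x": 0.0041, "y": 0.0044, "z": 0, "yaw": 0.131},
  {"x": 0.0046, "y": 0.0038, "z": 0, "yaw": 0.131},
  {"x": 0.0051, "y": 0.0032, "z": 0, "yaw": 0.131},
])

```text
clock: 4.15
eef_pos: [0.5652, 0.1271, 0.0397]
eef_rot: [0.999, 0.053, 0.0, 0.0]
force: [-0.3, -0.6, -2.4]
opening: 0.699
```

Request:
apply_moves([
  {"x": 0, "y": 0, "z": 0, "yaw": 0},
  {"x": 0, "y": 0, "z": 0, "yaw": 0},
])

```text
clock: 4.35
eef_pos: [0.5647, 0.1272, 0.0395]
eef_rot: [0.998, 0.057, -0.0, -0.0]
force: [-0.5, -0.5, -2.9]
opening: 0.698
```

```bash
python3 - <<'E'
from m import *
P=[]
for n in("top","side"):
    c=cam(n); w=cloud(c);f=c["frame"].astype(int); b,g,r=f[...,0],f[...,1],f[...,2]; x,y,z=w[...,0],w[...,1],w[...,2]
    m=(z>.022)&(z<.1)&(r<1.35*g)&(g>1.2*b)&(x>.4)&(x<.7)&(y>-.0)&(y<.25)
    k_,lab,st,_=cv2.connectedComponentsWithStats(m.astype(np.uint8)); i=1+np.argmax(st[1:,4]); p=w[lab==i]; print(n,rect(p),len(p),p.min(0),p.max(0))
    cv2.imwrite(f"pics/{n}2.png",cv2.resize(c["frame"][130:270,180:380],(800,560),interpolation=cv2.INTER_CUBIC))
E
python3 go.py .6037 .1302 .028 6.4 5
```

```text
top (array([688.2, 107. ]), array([3.5, 0. ]), -92.98) 2 [0.68807047 0.10529151 0.0237979 ] [0.68825263 0.1087874  0.02467261]
side (array([546.1, 110.5]), array([114.7,  98.6]), 14.98) 536 [0.48594411 0.06602093 0.02867057] [0.60669599 0.16282538 0.0985034 ]
at [0.5644 0.1273 0.0393] ax 6.46 tilt [-5.e-04  0.e+00 -1.e+00] force [-0.17 -0.49 -2.44] j [0.05 0.31 1.93 0.   0.9  1.5 ] t 4.45 op 59.4
[0.0079 0.0003 0.0023] 0.0002
[0.0079 0.0003 0.0023] 0.0002
[0.0079 0.0003 0.0023] 0.0002
[0.0079 0.0003 0.0023] 0.0002
[0.0079 0.0003 0.0023] 0.0002
```

View pics/side2.png

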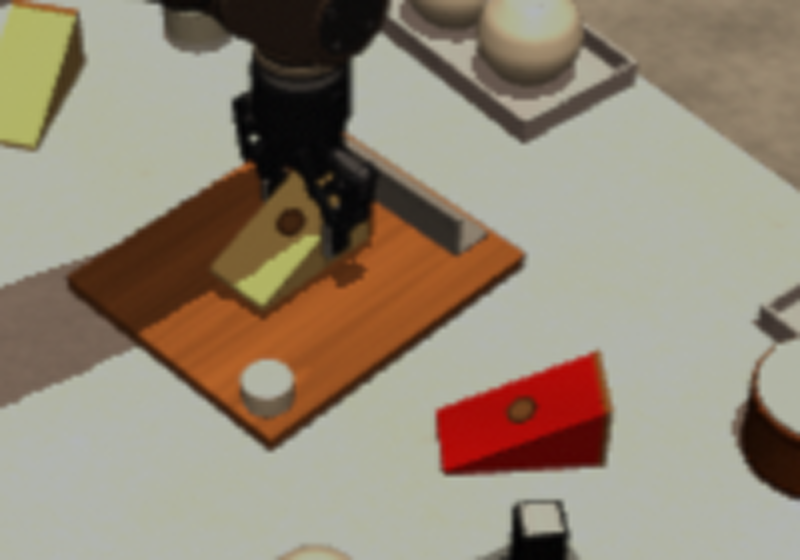

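Picture 4: the wedge is held with its tall end (360,210) toward the bar and its thin edge toward the robot. Now I lower it and slide it up to the bar.

Request:
apply_moves([
  {"x": 0.01, "y": 0, "z": 0.004, "yaw": 0},
  {"x": 0.01, "y": 0, "z": 0.004, "yaw": 0},
  {"x": 0.01, "y": 0.001, "z": 0.003, "yaw": 0},
  {"x": 0.003, "y": 0, "z": 0, "yaw": 0},
  {"x": 0, "y": 0, "z": 0, "yaw": 0},
])

```text
clock: 4.95
eef_pos: [0.5984, 0.1298, 0.0281]
eef_rot: [0.998, 0.055, -0.0, 0.0]
force: [-0.2, -0.9, -3.7]
opening: 0.698
```

Request:
apply_moves([
  {"x": 0.0015, "y": 0, "z": 0, "yaw": 0},
  {"x": 0.0015, "y": 0, "z": 0, "yaw": 0},
  {"x": 0.001, "y": 0, "z": 0, "yaw": 0},
])

```text
clock: 5.25
eef_pos: [0.6017, 0.1303, 0.0285]
eef_rot: [0.998, 0.055, 0.0, 0.0]
force: [0.7, -0.1, -3.1]
opening: 0.699
```

Request:
apply_moves([
  {"x": 0.001, "y": 0, "z": 0, "yaw": 0},
  {"x": 0.001, "y": 0, "z": 0, "yaw": 0},
])

```text
clock: 5.45
eef_pos: [0.6032, 0.1305, 0.0284]
eef_rot: [0.998, 0.055, -0.001, -0.0]
force: [-3.7, -0.6, -2.3]
opening: 0.696
```

Request:
apply_moves([
  {"x": 0, "y": 0, "z": 0.0006, "yaw": 0},
  {"x": 0.001, "y": 0, "z": 0, "yaw": 0},
  {"x": 0, "y": 0, "z": 0, "yaw": 0},
])

```text
clock: 5.75
eef_pos: [0.6031, 0.1305, 0.0273]
eef_rot: [0.998, 0.055, -0.002, 0.0]
force: [-5.5, -0.9, 0.9]
opening: 0.694
```

Request:
apply_moves([
  {"x": 0.0005, "y": 0, "z": 0, "yaw": 0},
  {"x": 0, "y": 0, "z": 0, "yaw": 0},
])

```text
clock: 5.95
eef_pos: [0.6032, 0.1305, 0.0272]
eef_rot: [0.998, 0.055, -0.003, 0.0]
force: [-6.8, -0.7, 0.2]
opening: 0.698
```

Now release and rise, opening fully.

Request:
apply_moves([
  {"x": 0, "y": 0, "z": 0, "yaw": 0},
  {"x": 0, "y": 0, "z": 0, "yaw": 0},
  {"x": 0, "y": 0, "z": 0, "yaw": 0},
  {"x": 0, "y": 0, "z": 0, "yaw": 0},
], grip=0.0854)

```text
clock: 6.35
eef_pos: [0.606, 0.1307, 0.0283]
eef_rot: [0.998, 0.055, 0.001, 0.0]
force: [-0.7, 0.3, -0.3]
opening: 0.999
```

Request:
apply_moves([
  {"x": 0, "y": 0, "z": -0.02, "yaw": 0},
  {"x": 0, "y": 0, "z": -0.03, "yaw": 0},
  {"x": 0, "y": 0, "z": -0.04, "yaw": 0},
  {"x": 0, "y": 0, "z": -0.05, "yaw": 0},
  {"x": 0, "y": 0, "z": -0.05, "yaw": 0},
])

```text
clock: 6.85
eef_pos: [0.6049, 0.1306, 0.2192]
eef_rot: [0.998, 0.055, -0.0, -0.0]
force: [0.1, 0.4, 0.2]
opening: 1.0
```

```bash
python3 go.py .4645 -.256 .2 -31 12
```

```text
at [0.6049 0.1306 0.2192] ax 6.35 tilt [-4.e-04  0.e+00 -1.e+00] force [0.1  0.43 0.24] j [0.05 0.17 1.73 0.   1.24 1.51] t 6.85 op 85.4
[-0.0152  0.0307  0.0016] 0.0543
[-0.0135  0.0315  0.0016] 0.0543
[-0.0118  0.0322  0.0016] 0.0543
[-0.01    0.0328  0.0016] 0.0543
[-0.0082  0.0333  0.0016] 0.0543
[-0.0064  0.0337  0.0016] 0.0543
[-0.0046  0.034   0.0016] 0.0543
[-0.0027  0.0342  0.0016] 0.0543
[-0.0008  0.0343  0.0016] 0.0543
[0.001  0.0343 0.0016] 0.0543
[0.0029 0.0342 0.0016] 0.0543
[0.0047 0.0339 0.0016] 0.0543
```

Request:
apply_moves([
  {"x": -0.0152, "y": 0.0307, "z": 0.0016, "yaw": 0.0543},
  {"x": -0.0135, "y": 0.0315, "z": 0.0016, "yaw": 0.0543},
  {"x": -0.0118, "y": 0.0322, "z": 0.0016, "yaw": 0.0543},
  {"x": -0.01, "y": 0.0328, "z": 0.0016, "yaw": 0.0543},
  {"x": -0.0082, "y": 0.0333, "z": 0.0016, "yaw": 0.0543},
])

```text
clock: 7.35
eef_pos: [0.5463, -0.0316, 0.2101]
eef_rot: [0.997, -0.081, 0.001, 0.0]
force: [0.6, -0.2, -0.9]
opening: 1.0
```

Request:
apply_moves([
  {"x": -0.0064, "y": 0.0337, "z": 0.0016, "yaw": 0.0543},
  {"x": -0.0046, "y": 0.034, "z": 0.0016, "yaw": 0.0543},
  {"x": -0.0027, "y": 0.0342, "z": 0.0016, "yaw": 0.0543},
  {"x": -0.0008, "y": 0.0343, "z": 0.0016, "yaw": 0.0543},
  {"x": 0.001, "y": 0.0343, "z": 0.0016, "yaw": 0.0543},
])

```text
clock: 7.85
eef_pos: [0.4877, -0.1931, 0.2021]
eef_rot: [0.977, -0.215, 0.001, 0.0]
force: [1.7, -0.2, 0.1]
opening: 1.002
```

Request:
apply_moves([
  {"x": 0.0029, "y": 0.0342, "z": 0.0016, "yaw": 0.0543},
  {"x": 0.0047, "y": 0.0339, "z": 0.0016, "yaw": 0.0543},
  {"x": 0, "y": 0, "z": 0, "yaw": 0},
])

```text
clock: 8.15
eef_pos: [0.4637, -0.2594, 0.1988]
eef_rot: [0.963, -0.27, 0.0, 0.001]
force: [-0.9, -0.2, -0.3]
opening: 0.999
```

```bash
cat > chk.py <<'E'
from m import *
for n in("top","side"):
    c=cam(n); np.savez(f"pics/{n}3.npz",**c); w=cloud(c);f=c["frame"].astype(int); b,g,r=f[...,0],f[...,1],f[...,2]; x,y,z=w[...,0],w[...,1],w[...,2]
    m=(z>.022)&(z<.1)&(g>1.2*b)&(r<1.4*g)&(x>.4)&(x<.7)&(y>.06)&(y<.21)
    k_,lab,st,_=cv2.connectedComponentsWithStats(m.astype(np.uint8)); i=1+np.argmax(st[1:,4]); p=w[lab==i]; print(n,rect(p),len(p),p.min(0).round(4),p.max(0).round(4))
    A=np.c_[p[:,:2],np.ones(len(p))];s=np.linalg.lstsq(A,p[:,2],rcond=None)[0];print("plane",np.degrees(np.arctan2(s[1],s[0])),np.degrees(np.arctan(np.hypot(*s[:2]))))
    m=(z>.03)&(z<.075)&(r>1.5*g)&(r>1.5*b)&(x>.5)&(x<.64)&(y>.08)&(y<.18); k_,lab,st,_=cv2.connectedComponentsWithStats(m.astype(np.uint8)); print("plaque?",[(st[i,4],w[lab==i].mean(0).round(4)) for i in range(1,k_) if st[i,4]>8])
E
python3 chk.py; python3 - <<'E'
from h import *
c=dict(np.load("pics/top3.npz")); cv2.imwrite("pics/t3.png",cv2.resize(c["frame"][140:260,200:400],(800,480),interpolation=cv2.INTER_CUBIC))
E
python3 go.py .4645 -.256 .090 -31.5 5
```

```text
top (array([586.5, 128.4]), array([118.5,  61.6]), 6.81) 625 [0.5277 0.0931 0.0226] [0.649  0.1645 0.0857]
plane 13.419290000754676 24.150494350296057
plaque? [(np.int32(26), array([0.5872, 0.1278, 0.0532]))]
side (array([577.4, 136.9]), array([108.7,  91.9]), 12.31) 551 [0.5236 0.0908 0.022 ] [0.6398 0.1934 0.0688]
plane 31.08770838566828 19.500930784278335
plaque? [(np.int32(20), array([0.587 , 0.1308, 0.0521]))]
at [ 0.4646 -0.2566  0.1987] ax -31.06 tilt [ 5.e-04  2.e-04 -1.e+00] force [-0.05 -0.31  0.46] j [-0.7  -0.    1.96  0.    1.18  1.42] t 8.25 op 85.3
[-0.0001 -0.0001  0.0217] 0.0015
[-0.0001 -0.0001  0.0217] 0.0015
[-0.0001 -0.0001  0.0217] 0.0015
[-0.0001 -0.0001  0.0217] 0.0015
[-0.0001 -0.0001  0.0217] 0.0015
```

View pics/t3.png

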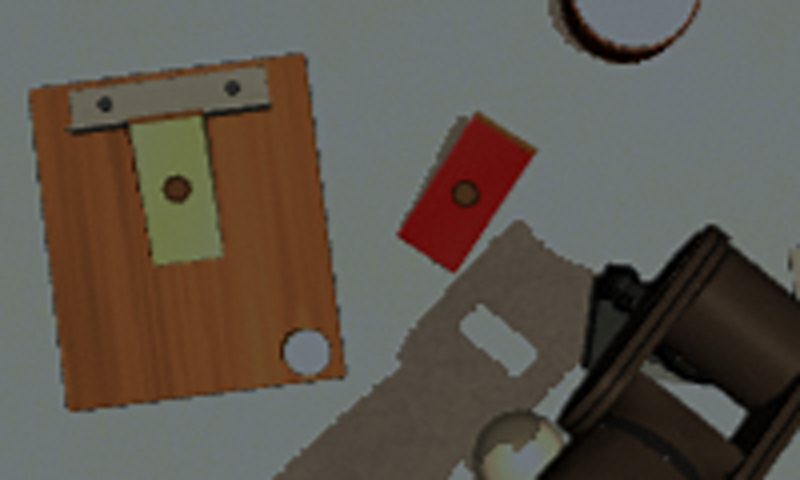

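Picture 5: the wedge sits square against the bar with the plaque at (177,188), and the other things haven't moved. Next, the gauge.

Request:
apply_moves([
  {"x": 0, "y": 0, "z": 0.03, "yaw": 0},
  {"x": 0, "y": 0, "z": 0.03, "yaw": 0},
  {"x": 0, "y": 0, "z": 0.03, "yaw": 0},
  {"x": 0, "y": 0, "z": 0.02, "yaw": 0},
  {"x": 0, "y": 0, "z": 0, "yaw": 0},
])

```text
clock: 8.75
eef_pos: [0.4632, -0.2531, 0.0852]
eef_rot: [0.964, -0.266, -0.003, -0.002]
force: [-1.3, 0.1, -0.6]
opening: 1.003
```

Request:
apply_moves([
  {"x": 0, "y": 0, "z": 0, "yaw": 0},
  {"x": 0, "y": 0, "z": 0, "yaw": 0},
  {"x": 0, "y": 0, "z": 0, "yaw": 0},
  {"x": 0, "y": 0, "z": 0, "yaw": 0},
  {"x": 0, "y": 0, "z": 0, "yaw": 0},
], grip=0.02, force=25)

```text
clock: 9.25
eef_pos: [0.4655, -0.2567, 0.09]
eef_rot: [0.964, -0.267, 0.001, 0.0]
force: [-1.3, 0.2, 4.3]
opening: 0.367
```

Request:
apply_moves([
  {"x": 0, "y": 0, "z": 0, "yaw": 0},
  {"x": 0, "y": 0, "z": 0, "yaw": 0},
  {"x": 0, "y": 0, "z": -0.01, "yaw": 0},
  {"x": 0, "y": 0, "z": -0.01, "yaw": 0},
  {"x": 0, "y": 0, "z": -0.01, "yaw": 0},
])

```text
clock: 9.75
eef_pos: [0.4644, -0.256, 0.1189]
eef_rot: [0.964, -0.267, -0.0, -0.0]
force: [0.7, -0.4, -2.2]
opening: 0.372
```

```bash
python3 go.py .4645 -.256 .09 -31.5 1
```

```text
at [ 0.4644 -0.256   0.1189] ax -30.99 tilt [-6.e-04  4.e-04 -1.e+00] force [ 0.73 -0.44 -2.19] j [-0.7   0.09  2.02 -0.    1.03  1.42] t 9.75 op 31.7
[ 0.0001 -0.      0.0289] 0.0089
```

Request:
apply_moves([
  {"x": -0.004, "y": 0, "z": 0, "yaw": 0},
  {"x": -0.004, "y": 0, "z": 0, "yaw": 0},
  {"x": -0.004, "y": 0, "z": 0, "yaw": 0},
  {"x": -0.004, "y": 0, "z": 0.0005, "yaw": 0},
  {"x": 0, "y": 0, "z": 0, "yaw": 0},
])

```text
clock: 10.25
eef_pos: [0.4511, -0.2481, 0.1184]
eef_rot: [0.964, -0.267, 0.001, 0.0]
force: [3.6, -2.4, 1.8]
opening: 0.373
```

Request:
apply_moves([
  {"x": -0.004, "y": 0, "z": 0.0005, "yaw": 0},
  {"x": -0.004, "y": 0, "z": 0.0005, "yaw": 0},
  {"x": -0.005, "y": 0, "z": 0.0005, "yaw": 0},
  {"x": -0.005, "y": 0, "z": 0.001, "yaw": 0},
  {"x": 0, "y": 0, "z": 0, "yaw": 0},
])

```text
clock: 10.75
eef_pos: [0.4343, -0.2378, 0.1146]
eef_rot: [0.964, -0.267, -0.001, -0.0]
force: [2.0, -2.5, 0.0]
opening: 0.368
```

```bash
python3 - <<'E'
from h import *
c=cam("side"); np.savez("pics/s4.npz",**c); cv2.imwrite("pics/s4.png",cv2.resize(c["frame"][220:320,260:380],(800,667)[:2] if 0 else (720,600),interpolation=cv2.INTER_CUBIC))
print(arm.get_state()["force"],arm.get_state()["eef_pos"])
E
```

```text
[ 1.38945012 -1.54754243 -0.56751198] [ 0.43446407 -0.23780854  0.11470408]
```

View pics/s4.png

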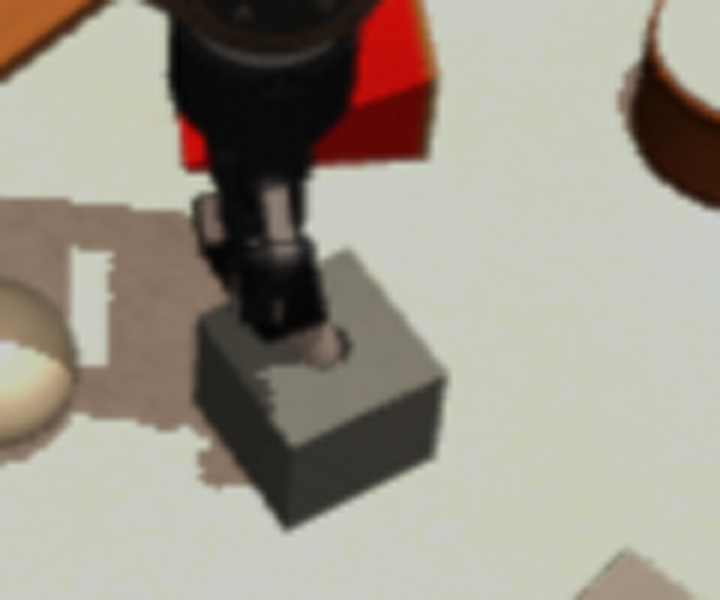

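Picture 6: the gauge leans in the grip, its barrel (320,345) held by the hole's edge. I lift it clear and measure the lean in profile.

Request:
apply_moves([
  {"x": 0, "y": 0, "z": -0.015, "yaw": 0},
  {"x": 0, "y": 0, "z": -0.02, "yaw": 0},
  {"x": 0, "y": 0, "z": -0.03, "yaw": 0},
  {"x": 0, "y": 0, "z": -0.02, "yaw": 0},
  {"x": 0, "y": 0, "z": 0, "yaw": 0},
], force=40)

```text
clock: 11.3
eef_pos: [0.4354, -0.2383, 0.202]
eef_rot: [0.964, -0.267, -0.0, -0.0]
force: [-0.1, -0.4, -1.0]
opening: 0.374
```

Request:
apply_moves([
  {"x": 0, "y": 0, "z": 0, "yaw": 0},
  {"x": 0, "y": 0, "z": 0, "yaw": 0},
  {"x": 0, "y": 0, "z": 0, "yaw": 0},
])

```text
clock: 11.6
eef_pos: [0.4344, -0.2377, 0.1983]
eef_rot: [0.964, -0.267, -0.002, -0.001]
force: [0.1, 0.6, -1.5]
opening: 0.374
```

```bash
cat > ov.py <<'E'
import sys
from h import *
# overlay of expected gauge for theta list
n=sys.argv[1]; ths=[float(a) for a in sys.argv[2:]]
c=cam("side"); np.savez(f"pics/{n}.npz",**c)
s=arm.get_state(); R=Ro.from_quat(s["eef_rot"]).as_matrix(); G=s["eef_pos"]-R[:,2]*arm.grip_point_offset; tx=R[:,0]
print(s["eef_pos"].round(4),s["force"].round(2))
u,v=pix(c,G+[0,0,-.06]); u0,v0=int(u)-30,int(v)-30; k=10
im=cv2.resize(c["frame"][v0:v0+60,u0:u0+70],(700,600),interpolation=cv2.INTER_CUBIC); im=cv2.convertScaleAbs(im,alpha=1.6,beta=20)
for t,col in zip(ths,[(0,255,0),(0,0,255),(255,128,0)]):
    a=np.radians(t); ax=np.array([0,0,-1])*np.cos(a)+tx*np.sin(a)   # downwards along gauge
    for l in(.0424,.0774,.0974):
        q=pix(c,G+ax*l); q=[int((q[0]-u0+.5)*k),int((q[1]-v0+.5)*k)]; cv2.drawMarker(im,q,col,0,12,1); print(t,l,q,(G+ax*l).round(4))
cv2.imwrite(f"pics/{n}.png",im); print(u0,v0)
E
python3 ov.py s5 20 25 30
```

```text
[ 0.4347 -0.2379  0.1987] [ 0.71 -0.67 -1.43]
20.0 0.0424 [373, 250] [ 0.4472 -0.2454  0.1775]
20.0 0.0774 [413, 328] [ 0.4574 -0.2516  0.1445]
20.0 0.0974 [436, 372] [ 0.4633 -0.2551  0.1257]
25.0 0.0424 [387, 245] [ 0.4501 -0.2472  0.1789]
25.0 0.0774 [438, 320] [ 0.4628 -0.2548  0.1471]
25.0 0.0974 [467, 361] [ 0.47   -0.2591  0.1289]
30.0 0.0424 [401, 240] [ 0.4529 -0.2488  0.1806]
30.0 0.0774 [462, 310] [ 0.4679 -0.2579  0.1502]
30.0 0.0974 [497, 348] [ 0.4765 -0.263   0.1328]
271 226
```

View pics/s5.png

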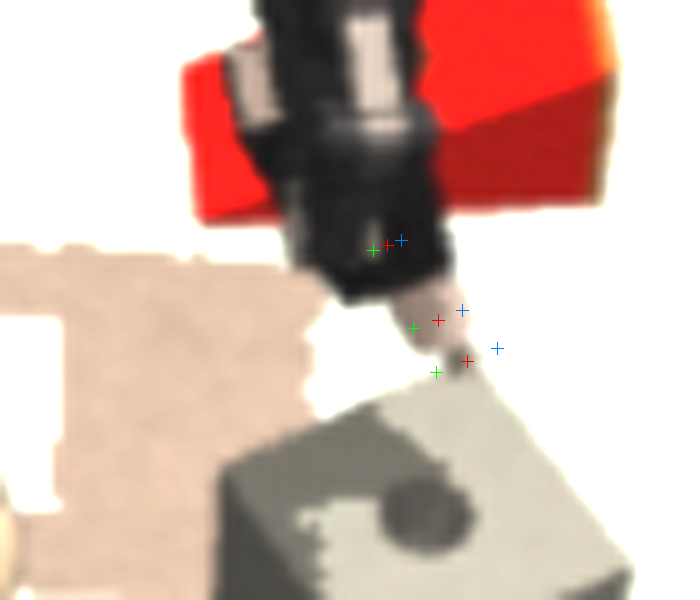

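Picture 7: the gauge is clear of the stand. Its tip at (460,363) lies near the 25° marker (467,361), so I estimate the lean at 24–25°, and the hole geometry gives about 26°. Next I go above the plaque.

```bash
python3 go.py .5401 .1235 .165 6.4 12
```

```text
at [ 0.4347 -0.2379  0.1987] ax -30.99 tilt [-0.003   0.0026 -1.    ] force [ 0.71 -0.67 -1.43] j [-0.71 -0.08  2.04  0.    1.19  1.41] t 11.65 op 31.7
[-0.008  -0.0303  0.0028] -0.0544
[-0.0063 -0.0307  0.0028] -0.0544
[-0.0046 -0.031   0.0028] -0.0544
[-0.0029 -0.0312  0.0028] -0.0544
[-0.0012 -0.0313  0.0028] -0.0544
[ 0.0005 -0.0314  0.0028] -0.0544
[ 0.0022 -0.0313  0.0028] -0.0544
[ 0.0039 -0.0311  0.0028] -0.0544
[ 0.0056 -0.0309  0.0028] -0.0544
[ 0.0072 -0.0305  0.0028] -0.0544
[ 0.0089 -0.0301  0.0028] -0.0544
[ 0.0105 -0.0296  0.0028] -0.0544
```

Request:
apply_moves([
  {"x": -0.008, "y": -0.0303, "z": 0, "yaw": -0.0544},
  {"x": -0.0063, "y": -0.0307, "z": 0, "yaw": -0.0544},
  {"x": -0.0046, "y": -0.031, "z": 0, "yaw": -0.0544},
  {"x": -0.0029, "y": -0.0312, "z": 0, "yaw": -0.0544},
  {"x": -0.0012, "y": -0.0313, "z": 0, "yaw": -0.0544},
], force=60)

```text
clock: 12.15
eef_pos: [0.4792, -0.0869, 0.1997]
eef_rot: [0.991, -0.133, -0.001, -0.0]
force: [0.6, -0.5, -2.1]
opening: 0.366
```

Request:
apply_moves([
  {"x": 0.0005, "y": -0.0314, "z": 0, "yaw": -0.0544},
  {"x": 0.0022, "y": -0.0313, "z": 0, "yaw": -0.0544},
  {"x": 0.0039, "y": -0.0311, "z": 0, "yaw": -0.0544},
  {"x": 0.0056, "y": -0.0309, "z": 0, "yaw": -0.0544},
  {"x": 0.0072, "y": -0.0305, "z": 0, "yaw": -0.0544},
])

```text
clock: 12.65
eef_pos: [0.5232, 0.0637, 0.1996]
eef_rot: [1.0, 0.003, -0.001, -0.0]
force: [0.4, -0.3, -1.4]
opening: 0.368
```

Request:
apply_moves([
  {"x": 0.0089, "y": -0.0301, "z": 0.005, "yaw": -0.0544},
  {"x": 0.0105, "y": -0.0296, "z": 0.01, "yaw": -0.0544},
  {"x": 0, "y": 0, "z": 0.015, "yaw": 0},
  {"x": 0, "y": 0, "z": 0, "yaw": 0},
  {"x": 0, "y": 0, "z": 0, "yaw": 0},
])

```text
clock: 13.15
eef_pos: [0.5403, 0.1219, 0.1694]
eef_rot: [0.998, 0.056, -0.001, 0.0]
force: [1.0, -0.2, -1.1]
opening: 0.367
```

```bash
python3 go.py .5401 .1235 .1352 6.4 3
```

```text
at [0.5403 0.1219 0.1694] ax 6.37 tilt [-2.8e-03 -5.0e-04 -1.0e+00] force [ 1.03 -0.19 -1.11] j [ 0.04  0.08  1.93 -0.    1.13  1.5 ] t 13.15 op 31.4
[ 0.     -0.0005  0.0114] -0.0002
[ 0.     -0.0005  0.0114] -0.0002
[ 0.     -0.0005  0.0114] -0.0002
```

Request:
apply_moves([
  {"x": 0, "y": -0.001, "z": 0.015, "yaw": 0},
  {"x": 0, "y": 0, "z": 0.014, "yaw": 0},
  {"x": 0, "y": 0, "z": 0.005, "yaw": 0},
  {"x": 0, "y": 0, "z": 0, "yaw": 0},
  {"x": 0, "y": 0, "z": 0, "yaw": 0},
])

```text
clock: 13.65
eef_pos: [0.541, 0.1234, 0.1364]
eef_rot: [0.998, 0.056, -0.0, -0.0]
force: [0.3, 0.1, -0.5]
opening: 0.367
```

```bash
python3 ov.py s6 20 25 30; python3 - <<'E'
from h import *
c=dict(np.load("pics/s6.npz")); print([np.round(pix(c,X),1) for X in([.5873,.1288,.052],)])
E
```

```text
[0.5413 0.1235 0.1369] [-0.26 -0.13 -1.95]
20.0 0.0424 [344, 235] [0.5557 0.1251 0.1158]
20.0 0.0774 [374, 296] [0.5676 0.1264 0.0829]
20.0 0.0974 [392, 330] [0.5744 0.1272 0.0641]
25.0 0.0424 [352, 227] [0.5591 0.1255 0.1172]
25.0 0.0774 [389, 281] [0.5738 0.1271 0.0855]
25.0 0.0974 [409, 311] [0.5822 0.1281 0.0674]
30.0 0.0424 [359, 217] [0.5624 0.1258 0.1189]
30.0 0.0774 [403, 264] [0.5798 0.1278 0.0886]
30.0 0.0974 [427, 290] [0.5897 0.1289 0.0713]
220 149
[array([261.7, 182.4])]
```

View pics/s6.png

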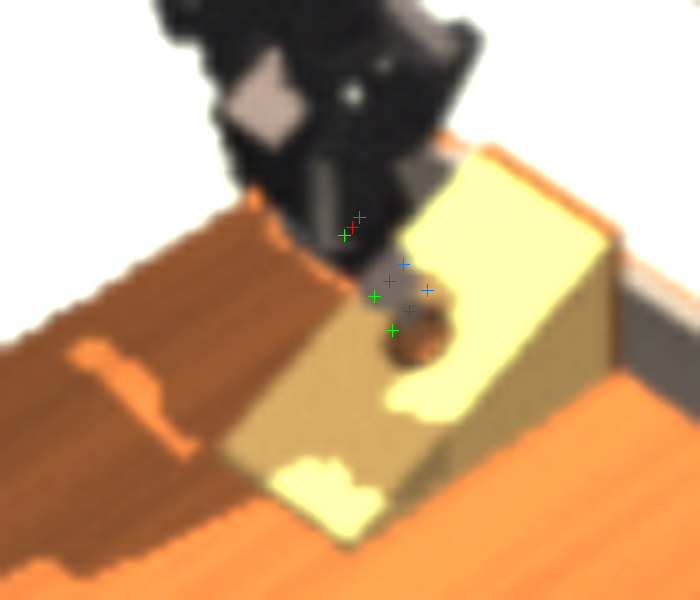

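Picture 8: the tip at about (404,316) lines up over the plaque (418,337), still at about 24°. I approach along the gauge axis.

Request:
apply_moves([
  {"x": 0.0021, "y": 0, "z": 0.0045, "yaw": 0},
  {"x": 0.0021, "y": 0, "z": 0.0045, "yaw": 0},
  {"x": 0.0013, "y": 0, "z": 0.0027, "yaw": 0},
  {"x": 0, "y": 0, "z": 0, "yaw": 0},
  {"x": 0, "y": 0, "z": 0, "yaw": 0},
])

```text
clock: 14.2
eef_pos: [0.5464, 0.1242, 0.1246]
eef_rot: [0.998, 0.056, -0.0, 0.0]
force: [-0.5, 0.4, -1.9]
opening: 0.367
```

```bash
cat > fr.py <<'E'
from h import *
F=[];P=[]
for i in range(6):
    cam("side"); s=arm.get_state(); F.append(s["force"]);P.append(s["eef_pos"])
F=np.array(F);f=F.mean(0);p=np.mean(P,0); n=np.array([-.42,-.047,.9063])
print("F",f.round(2),"std",F.std(0).round(2),"P",p.round(4),"F.n",round(f@n,2),"along",round(float((p-[.5413,.1235,.1369])@-n)*1000,2),"t",s["clock"])
E
python3 fr.py
```

```text
F [ 0.1   0.06 -1.35] std [0.11 0.42 0.44] P [0.5465 0.1242 0.125 ] F.n -1.27 along 13.04 t 14.5
```

Request:
apply_moves([
  {"x": 0.0008, "y": 0, "z": 0.0018, "yaw": 0},
  {"x": 0, "y": 0, "z": 0, "yaw": 0},
])

```text
clock: 14.7
eef_pos: [0.5476, 0.1243, 0.1232]
eef_rot: [0.998, 0.056, 0.0, -0.0]
force: [0.1, 0.3, 0.4]
opening: 0.367
```

```bash
python3 fr.py
```

```text
F [-0.18  0.01  0.23] std [0.34 0.37 0.48] P [0.5475 0.1243 0.1233] F.n 0.28 along 14.95 t 15.0
```

Request:
apply_moves([
  {"x": 0.0004, "y": 0, "z": 0.0009, "yaw": 0},
  {"x": 0.0004, "y": 0, "z": 0.0009, "yaw": 0},
  {"x": 0, "y": 0, "z": 0, "yaw": 0},
])

```text
clock: 15.3
eef_pos: [0.5483, 0.1244, 0.1213]
eef_rot: [0.998, 0.056, 0.0, -0.0]
force: [-0.0, -0.6, 0.6]
opening: 0.37
```

```bash
python3 fr.py
```

```text
F [0.13 0.44 0.6 ] std [0.18 0.58 0.65] P [0.5482 0.1244 0.1214] F.n 0.47 along 17.03 t 15.6
```

Request:
apply_moves([
  {"x": 0.0004, "y": 0, "z": 0.0009, "yaw": 0},
  {"x": 0.0004, "y": 0, "z": 0.0009, "yaw": 0},
  {"x": 0, "y": 0, "z": 0, "yaw": 0},
])

```text
clock: 15.9
eef_pos: [0.549, 0.1245, 0.1194]
eef_rot: [0.998, 0.056, 0.0, -0.0]
force: [0.3, 0.5, 2.1]
opening: 0.369
```

```bash
python3 fr.py
```

```text
F [-0.04  0.24  1.69] std [0.47 0.36 0.45] P [0.549  0.1245 0.1195] F.n 1.54 along 19.01 t 16.2
```

Request:
apply_moves([
  {"x": 0.0003, "y": 0, "z": 0.0006, "yaw": 0},
  {"x": 0, "y": 0, "z": 0, "yaw": 0},
  {"x": 0, "y": 0, "z": 0, "yaw": 0},
])

```text
clock: 16.5
eef_pos: [0.5492, 0.1245, 0.1189]
eef_rot: [0.998, 0.056, 0.0, 0.0]
force: [0.8, -0.2, 2.0]
opening: 0.366
```

```bash
python3 fr.py;python3 fr.py; python3 ov.py s7 20 25 30; python3 - <<'E'
from h import *
c=cam("top"); cv2.imwrite("pics/t7.png",cv2.resize(c["frame"][120:300,60:400],(800,424),interpolation=cv2.INTER_CUBIC))
E
```

```text
F [-0.15  0.15  2.08] std [0.59 0.53 0.36] P [0.5492 0.1245 0.1189] F.n 1.94 along 19.69 t 16.8
F [0.11 0.36 2.  ] std [0.31 0.34 0.33] P [0.5492 0.1245 0.1189] F.n 1.75 along 19.71 t 17.1
[0.5492 0.1245 0.1189] [-0.18  0.28  1.43]
20.0 0.0424 [344, 237] [0.5636 0.1262 0.0978]
20.0 0.0774 [374, 296] [0.5755 0.1275 0.0649]
20.0 0.0974 [390, 329] [0.5823 0.1283 0.0461]
25.0 0.0424 [352, 228] [0.567  0.1265 0.0992]
25.0 0.0774 [388, 281] [0.5817 0.1282 0.0674]
25.0 0.0974 [408, 310] [0.5901 0.1291 0.0493]
30.0 0.0424 [359, 219] [0.5703 0.1269 0.1009]
30.0 0.0774 [402, 264] [0.5877 0.1289 0.0706]
30.0 0.0974 [425, 290] [0.5976 0.13   0.0533]
222 152
```

View pics/s7.png

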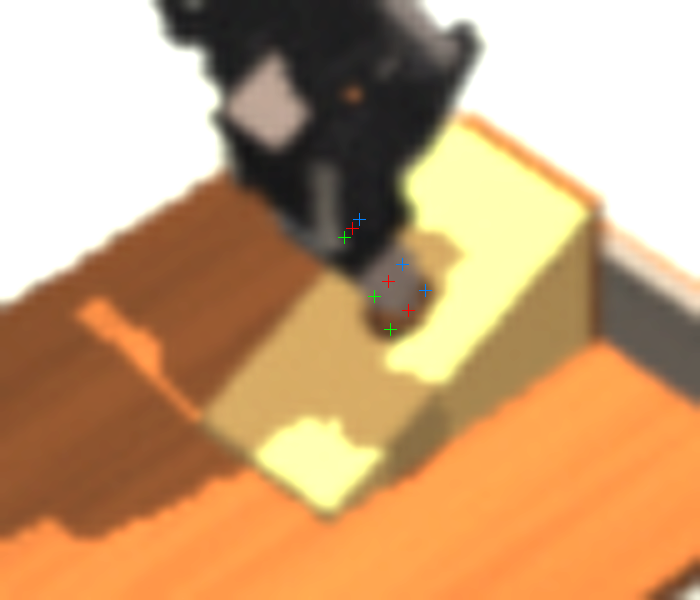

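View pics/t7.png

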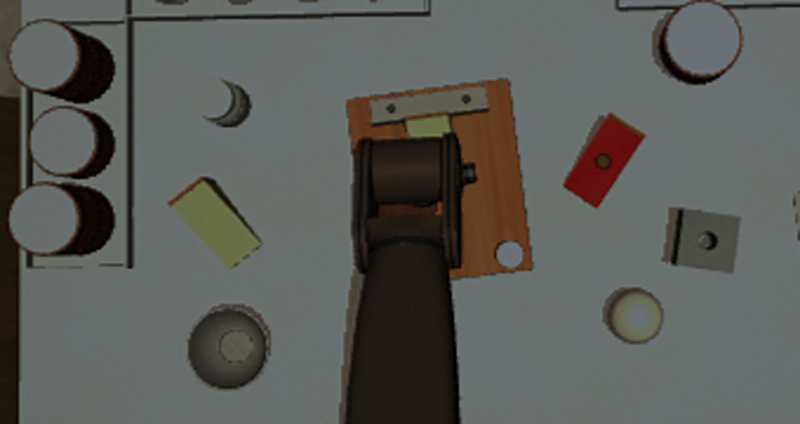

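Pictures 9 and 10: the barrel end is just above the plaque at about (395,300), with the tip within the plaque and the wedge against the bar. The bystanders are in place and the stand is empty. Force and travel since contact put the plunger at about 6.3 mm, so I add half a millimetre and hand in.

Request:
apply_moves([
  {"x": 0.0002, "y": 0, "z": 0.0005, "yaw": 0},
  {"x": 0, "y": 0, "z": 0, "yaw": 0},
  {"x": 0, "y": 0, "z": 0, "yaw": 0},
])

```text
clock: 17.5
eef_pos: [0.5494, 0.1245, 0.1183]
eef_rot: [0.998, 0.056, 0.0, 0.0]
force: [-0.8, -0.5, 1.1]
opening: 0.367
```

```bash
python3 fr.py; python3 -c "
from plant import arm
print(arm.finish_job())"
```

```text
F [ 0.22 -0.21  1.77] std [0.51 0.55 0.36] P [0.5494 0.1245 0.1184] F.n 1.52 along 20.24 t 17.8
the job is handed in; nothing more can be done
None
```

I turned the plaque wedge about 75° so its rind end is flat against the stop bar, and let go of it. I then took out the gauge and leaned it about 25° in the grip by levering it on the stand's hole. It was handed in at 17.8 s, still held on the plaque with the plunger about half way in.

**What agreed**
- **Wedge:** the top camera showed it square against the bar, with the plaque within about 1 mm of where I expected it along the slope.
- **Lean:** the pictures put the gauge at 24–25°, and the hole geometry gave about 26°.
- **Other things:** everything in the last pictures was still in place. The spatula was outside them, and the arm did not go near it.

**What disagreed or is uncertain**
- **Plunger depth:** travel since first contact gives about 6.5–7 mm. Force gives about 5–7 mm, because the readings are noisy by about 0.5 N; the last one was slightly lower although I had pressed 0.5 mm further. Working from the grip position alone gives only about 4 mm, probably because of where the gauge sits in the fingers, so I trusted the contact point. None of these is near fully in.
- **Tip position:** the plunger tip was mostly hidden in the last picture, so its place on the plaque rests on the earlier view and the arm's own position.

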